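Third hand at the test fixture: stand the module up and hold it on the spring pins

TASK

The finned module has toppled onto its contact face: stand it upright, flat on the black fixture plate between the white guide strips with its contacts towards the brass spring pins, and slide it squarely and centred onto the pins. Press it there with a steady push of about 10 N on the pins (between 7 and 13 N, and never more than 25 N, which ruins them) for at least three seconds, and finish while still holding it pressed, so that I can drive the two foot screws. Do not disturb the label roll, the screw tray or the electric screwdriver.

Things in the scene. Friction and masses are not known exactly. Their poses are not given: they have to be found in the camera images.
- module: Aluminium module, 0.3-0.5 kg. Origin: centre of foot underside; own z: to blue top. Housing 50 wide (x) x 40 deep (y) x 95 mm tall (z); foot flange 84 x 40 x 6 mm with a dark screw slot in each ear (x = +-33.5). Contact face (brass pads) at y = +20 mm, fins to y = -20 mm. Grip the 50 mm sides (40 N is safe). Starts lying on its contact face, top roughly to the robot, origin 20 mm up
- module_contacts (a point): Centre of the module's six contact pads, on its contact face: module frame (0, +20, 55) mm. The foot slides easily on the plate, but pushing the module down while pressing it adds rubbing that the pins do not feel
- fixture: Fixture fixed on the bench: black slippery acetal plate (friction 0.2), 200 (x) x 170 (y) x 15 mm thick; origin: centre of its underside, on the bench top. Own +x is the pressing direction to the pins. White guide strips, x = -60 to +40 mm, inner faces at y = +-50 mm, 12 mm above the plate. Brass screw bushes at x = 20, y = +-33.5 mm: under the module's ear slots when it is held home
- probe_block: Grey probe block on the fixture, 76 wide (y), 48 deep (x), 84 mm tall, with six brass pins (5 mm thick, 45 and 65 mm above the plate, 16 mm apart) standing 9 mm out of its front face. Origin: foot of the front face, fixture (45, 0, 15) mm, same axes. The pins give way along +x up to 8 mm, together 3.6 N at first touch and 1.4 N more per mm (10 N at 4.6 mm), solid beyond
- fixture_pin_tips (a point): Centre of the six pin tips at rest, fixture frame (36, 0, 70) mm: where the module's contact face first touches.
- pin4 (a joint): Middle pin of the upper row: how far it is pushed in, 0 (free) to 0.008 m. The other five yield alike
- label_roll: Bystander: white roll of labels standing flat, 90 mm across, 50 mm tall, 40 mm hole; origin at the centre of its underside. Leave alone.
- screw_tray: Bystander: blue open tray with screws, 110 x 80 x 28 mm; origin at the centre of its underside. Leave alone.
- screwdriver: Bystander: black and orange electric screwdriver lying on the bench, about 230 mm long along its own x, 36 mm thick; origin on the bench under its middle. Leave alone.
Things that resemble listed ones, but are neither listed nor needed, are in the scene too. Leave any brown, green or turquoise look-alike of the module alone.

How it is judged (in metres and radians):
On the way, in this order (a step that is already met when the one before it is completed fails the run):
1. the module stands upright and flat on the fixture plate (angle between module's own z axis and vertical below 0.08 rad and z of module in the frame of fixture between 0.012 and 0.0185 m and horizontal distance between module_contacts and fixture_pin_tips below 0.12 m), for 0.2 s.
2. it is held on the pins, centred and square, with 7 to 13 N for three seconds (angle between module's own z axis and vertical below 0.08 rad and z of module in the frame of fixture between 0.012 and 0.0185 m and contact force between module and probe_block between 7 and 13 N and contact force between the fingers and module above 2 N and y of module_contacts in the frame of fixture between -0.006 and 0.006 m and horizontal distance between module_contacts and fixture_pin_tips below 0.012 m and angle between the y axis of module and the x axis of fixture, either way round below 0.08 rad and linear speed of module below 0.01 m/s), for 3 s.
At the end, for the whole second after the job is handed in: The module stands upright (within 0.08 rad) with its foot on the fixture plate (within about 3 mm), its contact face square to the pins (0.08 rad) and centred on them sideways within 6 mm; it pushes on the pins with 7 to 13 N, is at rest, and is held there by the fingers (all of step 2); the arm keeps its last pose, push and grip.
It fails at once if the pins and their block are pressed with more than 25 N (contact force between module and probe_block above 25 N).
It fails at once if the label roll is pushed more than 20 mm or tipped (distance of label_roll from where it was at the start of the episode above 0.02 m or angle between label_roll's own z axis and vertical above 0.3 rad).
It fails at once if the screw tray is pushed more than 20 mm or tipped (distance of screw_tray from where it was at the start of the episode above 0.02 m or angle between screw_tray's own z axis and vertical above 0.3 rad).
It fails at once if the electric screwdriver is pushed more than 20 mm or tipped (distance of screwdriver from where it was at the start of the episode above 0.02 m or angle between screwdriver's own z axis and vertical above 0.3 rad).
It also fails if it takes over 69 s, if anything falls off the work surface, if the arm or the gripper's body presses on something with over 40 N, if the wrist force passes 120 N, or if a joint passes its speed limit or range.

ROBOT

A 6-joint arm with a two-finger parallel gripper is mounted at the origin on the work surface. World frame = base frame: x ahead of the robot, y to its left, z up, the work surface at z = 0. Lengths are in mm, angles in rad, forces in N, time in s.
With the tool pointing down it reaches from about 350 to 775 mm from the base axis. Payload 7.3 kg.
Tool frame: the origin (TCP) lies at the very end of the fingers, on their centre line; the grasp point (between the pads) lies 19 mm behind it; z points along the fingers, y is the line along which they close (so a half turn about z gives the same grasp; the last joint's range is limited). The gripper opens to 92 mm and grips with 3 to 60 N. Pads are 19 mm wide; open, the fingers measure 130 mm over their backs; the gripper's body (75 mm by 190 mm) begins 47 mm behind the grasp point.
Start: joints at [1.191, 0.342, 1.524, -0, 1.275, -0.146], TCP at [121.613, 510.74, 226.741] pointing down, gripper open.
Joint ranges: [-2.53, 2.53], [-0.77, 2.02], [0.04, 2.7], [-1, 4.14], [0.28, 2.66], [-3.11, 3.11]. Speed limits (rad/s): [2.57, 2.57, 3.14, 3.14, 3.14, 3.14].

INTERFACE

Orientations are given as a rotation vector (axis times angle).
In Python, from workcell import ctrl gives the robot as it stands. The module is installed in compiled form; this text tells all that it offers. Calls block until the motion is done:
- ctrl.move_to(position, orientation): joint-space move of the TCP to a pose.
- ctrl.move_straight(position, orientation=None, v=150, force_limit=None): straight line of the TCP; orientation=None keeps the orientation; v is the mean speed in mm/s. With force_limit (N) it stops when the force on the tool has changed by that much, and returns True; else False.
- ctrl.set_joints(angles): joint-space move.
- ctrl.set_gripper(opening, effort=None): opening from 0.0 (shut) to 1.0 (fully open); effort is the grip in N (None keeps the last); returns when the fingers have stopped.
- ctrl.sleep(seconds).
- ctrl.inverse_kinematics(position, orientation): joint angles nearest the present ones, or None.
- ctrl.read_state(): the state.
- ctrl.get_image(name): name is "side" or "top"; returns (picture, depth): 420x560x3 uint8, red, green, blue; 420x560 float32, mm along the optical axis (not along the pixel's ray), 0 where there is no reading.
- ctrl.get_calibration(name): a dict with "mtx" (3x3 intrinsics, pixels), "R" (3x3) and "t" (3): a world point X has camera coordinates R X + t. Camera axes: x right, y down, z forward; pixel columns grow to the right and rows downward; lengths in mm; the calibration is good to about 2 mm. A picture is of the moment at which its call begins. get_calibration takes no time and is no camera call.
A pose or a line that the arm cannot do raises ctrl.PlanningError and nothing moves.
- ctrl.hand_in(): hands the job in; it is judged then, once.
The state is a dict: "t": time; "q": joint angles; "qvel": joint speeds; "effort": joint torques, N m; "ee_pos": TCP position; "tcp_rot": TCP orientation; "contact_force": force on the tool from outside, world axes, zero at the start; "torque": the same for the moment, N m; "finger_gap": opening from 0.0 (shut) to 1.0 (fully open); "grasp_force": force on a finger pad.
Only numpy, scipy, OpenCV 4.12 (cv2) and the standard library are available. Lean on these libraries where they do the work, as an engineer would, in place of code of your own. Each camera call takes 0.05 s, during which the arm holds its last target. There are 200 camera calls.

## Working session

There is one attempt and no reset: what is moved stays moved. The work goes in short steps, each a Python script; the robot and the scene stay as the last script left them, time stands still between calls to the robot, and variables do not carry over. Pictures are saved under pics/ and viewed, at most 10 in all, crops included, and the job is handed in when it is done.

```bash
mkdir -p pics
cat > h.py <<'E'
import numpy as np, cv2
from workcell import ctrl
from scipy.spatial.transform import Rotation as Ro
def snap(n,f):
    im,d=ctrl.get_image(n); cv2.imwrite(f'pics/{f}.png',im[:,:,::-1]); np.savez(f'pics/{f}.npz',im=im,d=d); return im,d
def w(n,u,v,d):
    c=ctrl.get_calibration(n); p=np.linalg.inv(c['mtx'])@[u,v,1]*d
    return c['R'].T@(p-c['t'])
def cloud(n,d):
    c=ctrl.get_calibration(n); v,u=np.mgrid[:d.shape[0],:d.shape[1]]
    p=np.stack([u,v,np.ones_like(u)],-1).astype(float)@np.linalg.inv(c['mtx']).T*d[...,None]
    return (p-c['t'])@c['R']
E
python3 - <<'E'
from h import *
snap('top','t0');snap('side','s0')
for n in('top','side'):
    c=ctrl.get_calibration(n);print((-c['R'].T@c['t']).round(),c['R'].round(2).tolist())
print(ctrl.read_state())
E
```

```text
[ 434.   -5. 1160.] [[-0.0, -1.0, 0.01], [-0.99, 0.0, -0.11], [0.11, -0.01, -0.99]]
[400. 570. 804.] [[-0.98, -0.22, -0.01], [-0.16, 0.75, -0.64], [0.15, -0.63, -0.77]]
{'t': 0.1, 'q': array([ 1.19099652e+00,  3.42666839e-01,  1.52492100e+00,  2.85430840e-05,
        1.27541116e+00, -1.46028214e-01]), 'qvel': array([ 0.00177782, -0.0011264 , -0.00260572, -0.00092951,  0.00033561,
        0.00038215]), 'effort': array([ 2.76777711e-03, -4.32003665e+01, -2.44693476e+01,  7.19384383e-02,
        5.25365677e-02, -7.63111302e-06]), 'ee_pos': array([121.46256809, 510.38053193, 226.10747951]), 'tcp_rot': array([-3.66339183e-01, -3.11976497e+00,  2.12176040e-03]), 'contact_force': array([ 0.52645485,  0.80391799, -1.09545955]), 'torque': array([ 0.02606345,  0.00160271, -0.00603796]), 'grasp_force': 0.0, 'finger_gap': 1.005441224349413}
```

View pics/t0.png

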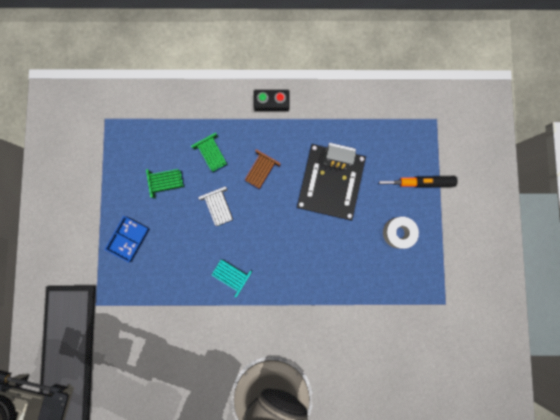

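View pics/s0.png

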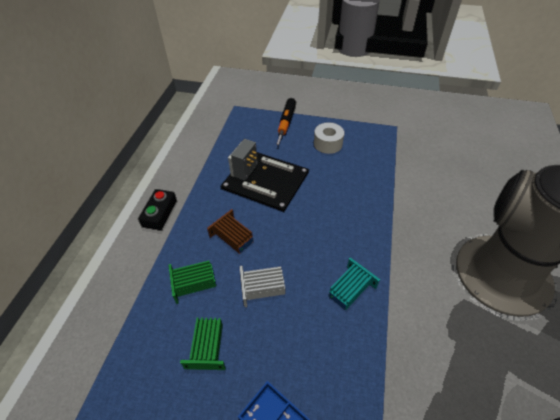

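Candidates in the top view: white/silver (217,206), brown (262,170), green (210,153) and (165,181), turquoise (231,276). Only the bare white/silver one is aluminium, and its top (225,222) points towards the robot. I'll confirm this in an enlarged crop, with the fixture next to it.

Run:
```python
from h import *
a=np.load('pics/t0.npz');s=np.load('pics/s0.npz')
c1=cv2.resize(a['im'][180:235,190:245],(400,400),interpolation=2)
c2=cv2.resize(a['im'][138:223,290:375],(400,400),interpolation=2)
cv2.imwrite('pics/crop.png',np.hstack([c1,c2])[:,:,::-1])
P=cloud('top',a['d'])
def rect(m,sub,zl,zh):
    u0,u1,v0,v1=sub; q=P[v0:v1,u0:u1]; k=m[v0:v1,u0:u1]&(q[...,2]>zl)&(q[...,2]<zh)
    p=q[k]; r=cv2.minAreaRect(p[:,:2].astype(np.float32)); print(len(p),p.mean(0).round(1),r,np.percentile(p[:,2],[5,50,95]).round(1)); return p
im=a['im'].astype(int); 
br=im.min(2)
rect((br>110),(190,245,180,235),15,60)          # module
rect(br>-1,(190,245,180,235),15,60)
rect((im.max(2)<60),(290,375,138,223),8,22)     # plate
rect(br>130,(290,375,160,223),20,40)            # strips
rect(br>-1,(290,375,138,223),80,120)            # block top
Q=cloud('side',s['d']); m=(Q[...,2]>15)&(Q[...,2]<60); mm=np.zeros_like(m); mm[255:310,230:295]=1
p=Q[m&mm]; print('side',p.mean(0),cv2.minAreaRect(p[:,:2].astype(np.float32)))
mm[:]=0; mm[130:190,220:265]=1; m=(Q[...,2]>80)&(Q[...,2]<120); p=Q[m&mm]; print('side block',p.mean(0),cv2.minAreaRect(p[:,:2].astype(np.float32)))
```

```text
638 [545.1 154.   34.6] ((543.2763671875, 153.43185424804688), (95.9775619506836, 83.69842529296875), 21.80116081237793) [23.8 37.1 43.6]
642 [545.2 154.   34.5] ((543.2763671875, 153.43185424804688), (95.9775619506836, 83.69842529296875), 21.80116081237793) [23.6 36.8 43.6]
1059 [ 642.9 -186.5   16.4] ((628.7722778320312, -182.40054321289062), (160.00450134277344, 173.60205078125), 76.146484375) [12.8 16.3 19.8]
285 [ 611.4 -179.3   28.1] ((595.9970092773438, -183.15072631835938), (140.44378662109375, 128.8067626953125), 76.63690185546875) [23.8 28.1 31.9]
488 [ 684.6 -195.2   97.2] ((684.3540649414062, -195.7338409423828), (76.22954559326172, 56.98575210571289), 76.27445983886719) [ 84.8  99.6 103.1]
side [545.22059412 161.54074414  35.52266917] ((544.291259765625, 157.10733032226562), (95.42625427246094, 84.36573028564453), 21.23259735107422)
side block [ 683.51062887 -185.62215635   94.74880101] ((685.7886962890625, -192.2785186767578), (78.66512298583984, 58.1451530456543), 78.71488189697266)
```

View pics/crop.png

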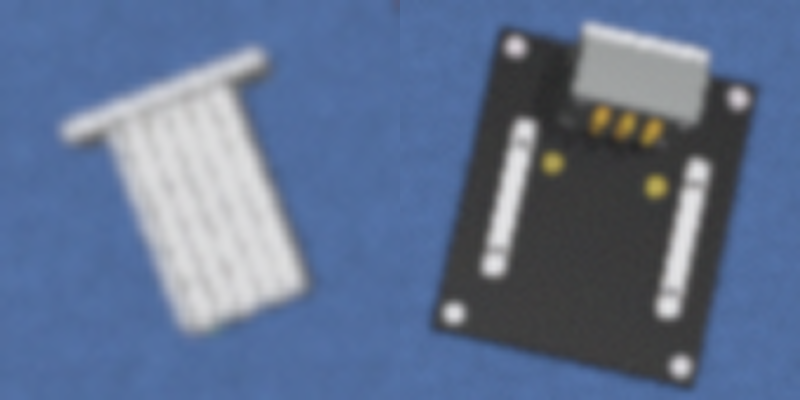

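The crop shows the bare silver finned module, with its foot from (65,133) to (265,57) and its top edge from (185,332) to (305,290). It also shows the fixture screws at (515,47), (738,97), (455,313), (680,367) and the bushes at (553,163) and (656,187). Next I'll compute the poses and check that they can be reached.

```bash
cat >> h.py <<'E'
def onplane(n,u,v,z):
    c=ctrl.get_calibration(n); o=-c['R'].T@c['t']; r=c['R'].T@np.linalg.inv(c['mtx'])@[u,v,1]
    return o+r*(z-o[2])/r[2]
def rv(x,y,z): return Ro.from_matrix(np.stack([x,y,z],1)).as_rotvec()
E
python3 - <<'E'
from h import *
def fx(cu,cv,z): return onplane('top',290+(cu-400+.5)*.2125-.5,138+(cv+.5)*.2125-.5,z)
def md(cu,cv,z): return onplane('top',190+(cu+.5)*.1375-.5,180+(cv+.5)*.1375-.5,z)
s=[fx(*p,16) for p in[(515,47),(738,97),(455,313),(680,367)]]; b=[fx(*p,15.5) for p in[(553,163),(656,187)]]
C=np.mean(s,0); d=s[0]-s[2]+s[1]-s[3]; l=s[0]+s[2]-s[1]-s[3]
B=np.mean(b,0); db=b[0]-b[1]
print('fix',C,np.degrees([np.arctan2(d[1],d[0]),np.arctan2(-l[0],l[1]),np.arctan2(-db[0],db[1])]),B,np.linalg.norm(db),np.linalg.norm(C-B))
t=[fx(*p,27) for p in[(524,125),(493,272),(699,165),(667,312)]];print('strips',np.mean(t,0),[np.degrees(np.arctan2(*(t[i]-t[i+1])[[1,0]])) for i in(0,2)])
F=[md(*p,40) for p in[(65,133),(265,57)]];T=[md(*p,40) for p in[(185,332),(305,290)]]
print('foot',np.mean(F,0),F[0]-F[1],'top',np.mean(T,0), T[0]-T[1],np.degrees(np.arctan2(*(np.mean(F,0)-np.mean(T,0))[[1,0]])))
phi=np.radians(21.5);th=np.radians(-13.2)
def ts(ym,zm,sg,al):
    z=np.cos(al)*ym-np.sin(al)*zm; y=sg*np.cross(ym,zm); return rv(np.cross(y,z),y,z)
G=np.array([543.5,154,0])
for al in(0,20,30,45):
  a=np.radians(al)
  for sg in(1,-1):
    zm=-np.array([np.cos(phi),np.sin(phi),0]); o=ts(np.array([0,0,-1.]),zm,sg,a); tz=Ro.from_rotvec(o).as_matrix()[:,2]
    q1=ctrl.inverse_kinematics(np.array([540,152,20])+19*tz*0,o)
    ex=np.array([np.cos(th),np.sin(th),0]); o2=ts(ex,np.array([0,0,1.]),sg,a); tz=Ro.from_rotvec(o2).as_matrix()[:,2]
    for xx in(-40,20): 
      q2=ctrl.inverse_kinematics(C*[1,1,0]+ex*xx+[0,0,70]+19*tz,o2); print(al,sg,None if q1 is None else q1.round(2),None if q2 is None else q2.round(2))
E
```

```text
fix [ 621.72108588 -181.86549814   16.        ] [-13.22899085 -13.24500198 -13.31316585] [ 641.00612541 -186.93547915   15.5       ] 67.04137926935086 19.946615177008066
strips [ 611.50013276 -179.15196715   27.        ] [np.float64(-12.432527862751257), np.float64(-13.398190784033002)]
foot [584.14774396 168.63444457  40.        ] [-30.52327519  79.10013645   0.        ] top [497.95408522 135.74158573  40.        ] [-16.55586257  47.17782135   0.        ] 20.887642719825205
0 1 [ 0.14  0.65  1.66 -0.    0.84 -1.81] [-0.59  1.19  2.29  2.76  1.88 -1.69]
0 1 [ 0.14  0.65  1.66 -0.    0.84 -1.81] [-0.53  1.13  2.15  2.84  1.7  -1.61]
0 -1 [ 0.14  0.65  1.66 -0.    0.84  1.33] [-0.59  1.19  2.29  2.76  1.88  1.45]
0 -1 [ 0.14  0.65  1.66 -0.    0.84  1.33] [-0.53  1.13  2.15  2.84  1.7   1.53]
20 1 [ 0.08  0.55  1.97  0.34  0.3  -2.18] [-0.57  0.87  2.33  2.81  1.28 -1.59]
20 1 [ 0.08  0.55  1.97  0.34  0.3  -2.18] [-0.52  0.86  2.17  2.84  1.11 -1.53]
20 -1 [0.08 0.55 1.97 0.34 0.3  0.97] [-0.57  0.87  2.33  2.81  1.28  1.55]
20 -1 [0.08 0.55 1.97 0.34 0.3  0.97] [-0.52  0.86  2.17  2.84  1.11  1.61]
30 1 None [-0.55  0.72  2.28  2.79  0.92 -1.52]
30 1 None [-0.5   0.74  2.12  2.8   0.78 -1.46]
30 -1 None [-0.55  0.72  2.28  2.79  0.92  1.62]
30 -1 None [-0.5   0.74  2.12  2.8   0.78  1.68]
45 1 [-0.02  0.65  2.31  2.65  0.62  1.69] [-0.51  0.58  2.14  2.6   0.39 -1.27]
45 1 [-0.02  0.65  2.31  2.65  0.62  1.69] [-0.48  0.63  1.98  2.51  0.29 -1.13]
45 -1 [-0.02  0.65  2.31  2.65  0.62 -1.45] [-0.51  0.58  2.14  2.6   0.39  1.87]
45 -1 [-0.02  0.65  2.31  2.65  0.62 -1.45] [-0.48  0.63  1.98  2.51  0.29  2.01]
```

```bash
cat >> h.py <<'E'
AL=np.radians(15); phi=np.radians(21.2); th=np.radians(-13.25); SG=-1
Z=np.array([0,0,1.]); C=np.array([621.7,-181.9,0]); ex=np.array([np.cos(th),np.sin(th),0]); ey=np.cross(Z,ex)
def ts(ym,zm):
    z=np.cos(AL)*ym-np.sin(AL)*zm; y=SG*np.cross(ym,zm); return rv(np.cross(y,z),y,z)
zp=-np.array([np.cos(phi),np.sin(phi),0]); OP=ts(-Z,zp); OF=ts(ex,Z)
O0=np.array([587.5,170.8,20]); YG=-6.   # module origin lying, grasp y in module
def tcp(o,ym,zm): # grasp point at module (0,YG,55) -> TCP
    return o+YG*ym+55*zm+19*(np.cos(AL)*ym-np.sin(AL)*zm)
PP=tcp(O0,-Z,zp)
def PF(x,y,z): return tcp(C+x*ex+y*ey+z*Z,ex,Z)  # module origin in fixture frame
E
python3 - <<'E'
from h import *
print(PP,PF(-40,0,15))
for p,o in((PP,OP),(PP+180*Z,OP),(PF(-40,0,200),OF),(PF(-40,0,15),OF),(PF(22,0,15),OF)):
    q=ctrl.inverse_kinematics(p,o);print(q)
ctrl.set_gripper(.8,40)
ctrl.move_to(PP+100*Z,OP); f0=ctrl.read_state()['contact_force']
print('hit',ctrl.move_straight(PP,v=80,force_limit=12))
s=ctrl.read_state();print(s['t'],s['ee_pos'],s['contact_force']-f0)
snap('side','s1')
im=np.load('pics/s1.npz')['im'];cv2.imwrite('pics/s1c.png',cv2.resize(im[200:350,180:380],(800,600),interpolation=2)[:,:,::-1])
E
```

```text
[540.8069509  152.68895984   7.6474093 ] [ 594.78858524 -175.56320298   65.08243814]
[0.09910541 0.58632528 1.90179889 0.1761014  0.40643856 1.14668329]
[0.09910541 0.30991129 1.72059006 0.09147992 0.8605038  1.24895324]
[-0.58749546  0.36932189  2.32655475  2.695982    0.89719732  1.76436728]
[-0.58749546  0.95880259  2.35239647  2.79611584  1.46831796  1.51158385]
[-0.52829043  0.92354861  2.19076104  2.84229823  1.28291758  1.57912345]
hit False
4.075 [541.19333946 152.75851971   8.17436211] [ 2.54696976  0.42960651 -0.62843489]
```

View pics/s1c.png

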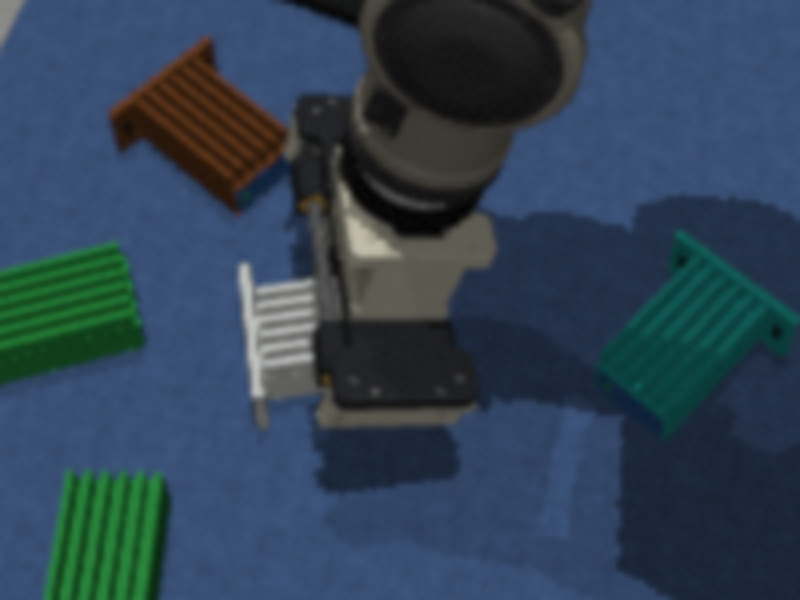

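The gripper straddles the silver module's body, with the foot clear at (250,340), and no look-alike is touched. Next I'll grip, lift, turn and hover over the plate.

Run:
```python
from h import *
ctrl.set_gripper(0,40); s=ctrl.read_state(); print(s['finger_gap'],s['grasp_force'])
p=s['ee_pos'].copy(); 
ctrl.move_straight(PP+Z*180,v=150)
s=ctrl.read_state(); print(s['finger_gap'],s['grasp_force'],s['contact_force'],s['ee_pos']-PP)
ctrl.move_to(PF(-40,0,200),OF)
ctrl.move_straight(PF(-40,0,40),v=120)
ctrl.sleep(.3)
s=ctrl.read_state(); print(s['t'],s['finger_gap'],s['grasp_force'],s['contact_force'],s['ee_pos']-PF(-40,0,40))
im,d=snap('top','t2');im2,d2=snap('side','s2')
cv2.imwrite('pics/c2.png',np.hstack([cv2.resize(im[138:223,290:375],(400,400),interpolation=2),cv2.resize(im2[110:220,210:320],(400,400),interpolation=2)])[:,:,::-1])
```

```text
0.5443454735334695 39.94131490588188
0.5387726035863554 39.94136765599251 [ 0.15183825  0.42802399 -3.82653843] [-6.80874735e-01 -1.28852770e-01  1.78898152e+02]
9.9917 0.5408455546771157 39.94107261300087 [ 0.44405736 -0.2710907  -3.65663383] [ 0.08793823 -0.02136434  0.47316132]
```

View pics/c2.png

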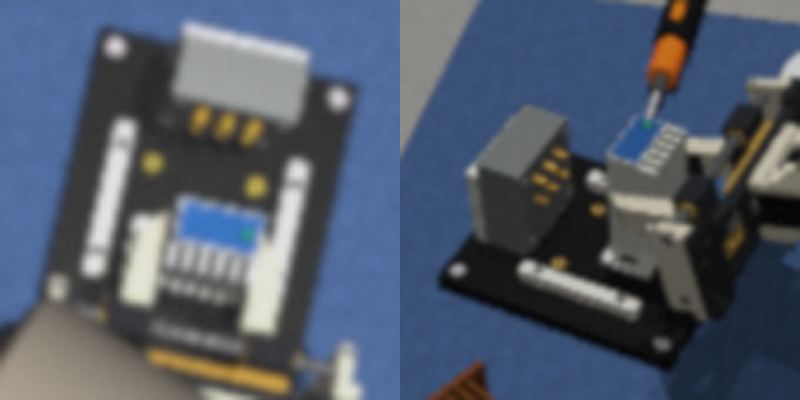

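The module is held upright, with its blue top at left-crop (222,225), its fins towards the robot and its contact face towards the pins at (225,125), between the strips. I'll lower it until it touches and measure how well it is centred.

Run:
```python
from h import *
ctrl.move_straight(PF(-40,0,22),v=80)
f0=ctrl.read_state()['contact_force']
h=ctrl.move_straight(PF(-40,0,8),v=15,force_limit=4); ctrl.sleep(.4)
s=ctrl.read_state(); print(s['t'],h,s['ee_pos']-PF(-40,0,15),s['contact_force']-f0,s['torque'])
im,d=snap('top','t3'); snap('side','s3')
P=cloud('top',d)-C; i=im.astype(int)
m=(i[...,2]>i[...,0]+40)&(P[...,2]>85)&(P[...,2]<140); p=P[m]
x,y=p@ex,p@ey; print('blue top',len(p),x.min(),x.max(),y.min(),y.max(),x.mean(),y.mean(),np.median(p[:,2]))
r=cv2.minAreaRect(np.stack([x,y],1).astype(np.float32));print(r)
b=P[138:180,318:362]; b=b[b[...,2]>88]; k=b@ex>30; b=b[k]; print('block',(b@ey).min(),(b@ey).max(),(b@ex).min(),(b@ex).max())
cv2.imwrite('pics/c3.png',cv2.resize(im[138:223,290:375],(600,600),interpolation=2)[:,:,::-1])
```

```text
11.3917 True [ 0.30379608 -0.20028815  1.8344451 ] [ 1.44133811 -0.42962226  9.58928293] [ 0.26074277 -0.20480891 -0.00588432]
blue top 148 -123.19534531961561 -20.417104358031153 -94.9618664248612 22.10419339795123 -33.2469097802056 -1.9579710801390326 111.93173764147875
((-62.921443939208984, -44.73313903808594), (151.15814208984375, 42.127159118652344), 55.37877655029297)
block -37.74677841313164 38.99942961149832 43.76658458809105 91.35714290243125
```

View pics/c3.png

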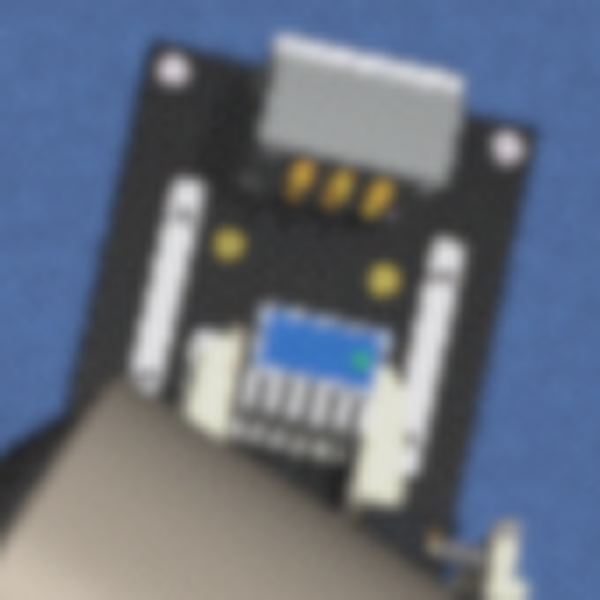

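The module stands on the plate. The front edge of its top runs from (262,305) to (388,330), and the block's front top edge from (262,145) to (440,187). I'll relieve the downward push and check the lateral position.

Run:
```python
from h import *
k=85/600
def f(cu,cv,z):
    p=onplane('top',290+(cu+.5)*k-.5,138+(cv+.5)*k-.5,z)-C; return np.array([p@ex,p@ey])
a,b=f(262,305,110),f(388,330,110); print('top edge',a,b,(a+b)/2,np.degrees(np.arctan2(-(a-b)[0],(a-b)[1])))
a,b=f(262,145,99),f(440,187,99); print('block',a,b,(a+b)/2)
a,b=f(301,190,80),f(378,207,80); print('pins outer',a,b,(a+b)/2)
for dz in(-.4,-.4,-.4):
    s=ctrl.read_state(); p=s['ee_pos']
    if 'c' not in dir(): c=p.copy()
    c=c+[0,0,.4]; ctrl.move_straight(c,v=20); ctrl.sleep(.3); s=ctrl.read_state(); print(s['t'],s['ee_pos']-PF(-40,0,15),s['contact_force'])
    if s['contact_force'][2]<-0.5: break
```

```text
top edge [-20.34834501  23.71992298] [-18.72095641 -25.96628131] [-19.53465071  -1.12317917] 1.875956886126154
block [44.12396171 36.26122537] [ 43.80139001 -35.66689616] [43.96267586  0.29716461]
pins outer [34.56990385 15.4399628 ] [ 34.89862968 -16.09020218] [34.73426676 -0.32511969]
12.05 [ 0.15564722 -0.14594969  1.89346365] [-1.08177829 -0.8792975  -2.72394978]
```

Run:
```python
from h import *
dz=2.23; t=lambda x:PF(x,.8,15+dz)
def rd(l):
    s=ctrl.read_state(); F=s['contact_force']; e=s['ee_pos']-PF(0,0,15); print(l,round(s['t'],2),'x,y,z',(e@ex).round(2),(e@ey).round(2),e[2].round(2),'F',(F@ex).round(2),(F@ey).round(2),F[2].round(2),round(s['grasp_force'],1)); return F@ex, e@ex
rd('start'); ctrl.move_straight(t(8),v=40); b,_=rd('near'); ctrl.sleep(.3); rd('near2')
h=ctrl.move_straight(t(24),v=6,force_limit=2.5); f,x=rd('touch %s'%h); ctrl.sleep(.3); f,x=rd('settled')
```

```text
start 12.05 x,y,z -39.82 -0.11 1.89 F -0.85 -1.1 -2.72 39.9
near 13.39 x,y,z 7.78 0.8 2.05 F -0.12 0.03 -3.66 39.9
near2 13.69 x,y,z 7.94 0.79 2.18 F -0.15 -0.09 -3.62 39.9
touch True 15.18 x,y,z 16.28 0.81 1.79 F -1.41 -0.25 3.04 39.9
settled 15.47 x,y,z 16.3 0.81 1.76 F -3.41 -0.25 5.63 39.9
```

Run:
```python
from h import *
def rd(l):
    s=ctrl.read_state(); F=s['contact_force']; e=s['ee_pos']-PF(0,0,15); print(l,round(s['t'],2),'x,y,z',(e@ex).round(2),(e@ey).round(2),e[2].round(2),'F',(F@ex).round(2),(F@ey).round(2),F[2].round(2),'T',s['torque'].round(2)); return F@ex, e@ex
for x in(16.3,17.3,18.3,19.3):
    ctrl.move_straight(PF(x,.8,17.2),v=6); ctrl.sleep(.4); f,_=rd(x)
    if f<-9: break
```

```text
16.3 16.38 x,y,z 16.17 0.81 1.86 F -1.21 0.22 -2.26 T [ 0.29  0.81 -0.1 ]
17.3 17.09 x,y,z 16.98 0.81 1.88 F -5.17 -0.68 -0.12 T [ 0.25  0.95 -0.16]
18.3 17.81 x,y,z 17.97 0.8 1.88 F -5.42 -0.29 -0.93 T [ 0.29  0.91 -0.12]
19.3 18.52 x,y,z 18.86 0.81 1.85 F -6.58 -0.57 0.45 T [ 0.28  0.83 -0.09]
```

Run:
```python
from h import *
def rd(l):
    s=ctrl.read_state(); F=s['contact_force']; e=s['ee_pos']-PF(0,0,15); print(l,round(s['t'],2),'x,y,z',(e@ex).round(2),(e@ey).round(2),e[2].round(2),'F',(F@ex).round(2),(F@ey).round(2),F[2].round(2),round(s['grasp_force'],1)); return F@ex, e@ex
for x in(20.3,21.3,21.8):
    ctrl.move_straight(PF(x,.8,17.25),v=6); ctrl.sleep(.4); f,_=rd(x)
    if f<-9.6: break
for i in range(3): ctrl.sleep(1.5); rd('hold')
im,d=snap('top','t4');im2,d2=snap('side','s4')
cv2.imwrite('pics/c4.png',np.hstack([cv2.resize(im[138:223,290:375],(400,400),interpolation=2),cv2.resize(im2[110:220,210:320],(400,400),interpolation=2)])[:,:,::-1])
```

```text
20.3 19.24 x,y,z 19.69 0.8 1.85 F -8.18 -1.01 -0.14 39.9
21.3 19.96 x,y,z 20.59 0.79 1.84 F -7.95 -2.15 1.19 39.9
21.8 20.61 x,y,z 20.98 0.82 1.82 F -10.07 -1.31 0.35 39.9
hold 22.11 x,y,z 20.99 0.8 1.83 F -10.1 -0.63 0.7 39.9
hold 23.61 x,y,z 20.99 0.82 1.82 F -10.13 -0.95 1.65 39.9
hold 25.11 x,y,z 21.0 0.82 1.84 F -9.54 -1.92 0.59 39.9
```

View pics/c4.png

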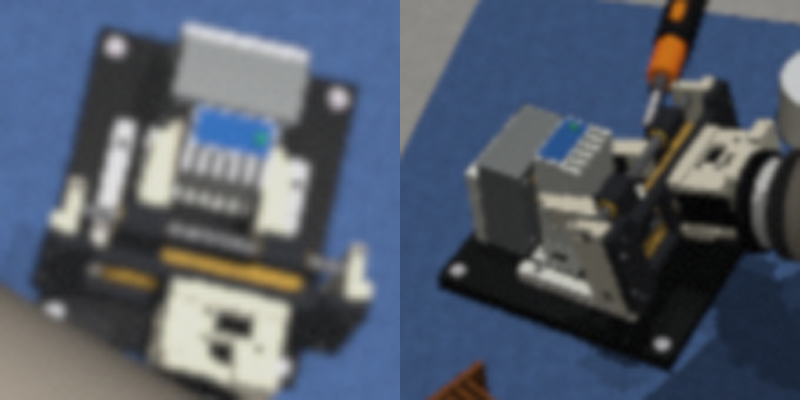

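The module sits upright and square, with its blue top at left-crop (235,130) against the pins. Force has been about 10 N for more than 4 s, and the 4.6 mm of travel since first touch agrees with that. I'm handing in.

```bash
python3 -c "
from h import *
print(ctrl.hand_in())"
```

```text
the job is handed in; nothing more can be done
None
```

I handed the job in with the module upright on the plate and still gripped on the pins, at a steady push of about 10 N (measured at the wrist) held for over 4 s, centred to within about 1 mm by my estimate; the verdict was not reported back to me.

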